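# Set the worn length stop to the pointed tab, taking up its play

### The arm

A 7-joint arm with a two-finger parallel gripper is mounted at the origin on the work surface. World frame = base frame: x ahead of the robot, y to its left, z up, the work surface at z = 0. Lengths are in m, angles in rad, forces in N, time in s.
With the tool pointing down it reaches from about 0.4 to 0.85 m from the base axis. Payload 10.4 kg.
Tool frame: the origin (TCP) lies on the centre line of the jaws, within the pads' length; the fingertips stand r.finger_overhang ahead of it and the grasp point (between the pads) lies 5 mm behind it (r.finger_overhang is the distance from the TCP to the fingertips, in m); z points along the fingers, y is the line along which they close (so a half turn about z gives the same grasp; the last joint's range is limited). The gripper opens to 87 mm and grips with 3 to 60 N. Pads are 19 mm wide; open, the fingers measure 117 mm over their backs; the gripper's body (75 mm by 190 mm) begins 51 mm behind the grasp point.
Start: joints at [-1.281, 0.332, -0.065, 1.46, 0.022, 1.35, -0.088], TCP at [0.192, 0.595, 0.237] pointing down, gripper open.
Joint ranges: [-2.6, 2.6], [-0.5, 2.12], [-1.47, 1.34], [0.16, 2.42], [-1.27, 4.41], [0.06, 2.06], [-2.6, 2.6]. Speed limits (rad/s): [2.22, 2.22, 2.79, 2.79, 3.14, 3.14, 3.14].

### API

Orientations are given as a unit quaternion [x, y, z, w].
In Python, from bench import read_state, viewer, r gives the robot as it stands.
- The arm moves only by the tool carry_out, never from a script. Its argument "moves" is a list of rows, each a list of 6 numbers: the shift along the tool's x, y, z in units of 40 mm (1.0 is 40 mm), then the turn, a rotation vector about the tool's x, y, z in units of 8 degrees (1.0 is 8 degrees). A call has 1 to 20 rows; each row shifts and turns the commanded pose from where the row before left it, along the tool's axes as they then stand; what a row does not reach is not made up. A row lasts 1/8 s, in which the tool goes at most 62.5 mm and 10.7 degrees, less where a joint would pass 70% of its speed; a pose out of reach is approached as far as the arm can. A call is refused whole if a number of a shift passes 1 or a number of a turn 1, either way. A call with a gripper value outside its range is refused whole. "fingers" is the finger opening in mm, from 0 to 87, set as the call begins (left out, the last holds). The fingers move at their own pace and stop on an object; "force" is the grip in N (left out, the last holds). Time passes only in rows, so rows that do not move let the fingers close. It gives the time, the measured TCP pose, the force, the opening and the grip force at its end, in the units of the state.
- read_state(): the state, without advancing time (a new reading comes with each control period).
- viewer.camera(name): name is "side" or "top" or "wrist"; returns a dict with "pixels" (420x560x3 uint8, red, green, blue), "range_z" (420x560 float32, m along the optical axis (not along the pixel's ray), 0 where there is no reading), "fx", "fy", "cx", "cy" (pixels), "xyz" and "orientation" of the camera in the world. Camera axes: x right, y down, z forward; pixel columns grow to the right and rows downward; lengths in m; the calibration is good to about 2 mm. A picture is of the moment at which its call begins.
- r.close_job(): hands the job in; it is judged then, once.
The state is a dict: "time": time; "joint_positions": joint angles; "joint_vel": joint speeds; "joint_torque": joint torques, N m; "ee_pos": TCP position; "eef_rot": TCP orientation; "ft_force": force on the tool from outside, world axes, zero at the start; "torque": the same for the moment, N m; "width": finger opening in m; "grip_force": force on a finger pad.
Only numpy, scipy, OpenCV 4.12 (cv2) and the standard library are available. Lean on these libraries where they do the work, as an engineer would, in place of code of your own. Each camera call takes 0.05 s, during which the arm holds its last target. There are 200 camera calls.

### The job

On the cutting-length track, use the black grip to set the sliding steel stop to the pointed tab (not the square-nosed one). The grip has play in the stop, so first slide the stop away from the steel end block until its pointer is at least 40 mm past the pointed tab, then draw it back towards the end block until its pointer lines up with the tab's point. Finish with that drawing-back movement, so that the play stays taken up towards the end block, and let go.

Things in the scene. Friction and masses are not known exactly. Their poses are not given: they have to be found in the camera images.
- pointed_tab: Fixed dark steel plate 45 x 30 x 10 mm with an arrow point at +x, on the track's plywood base (18 mm high) beside the rail. Origin under it, 22 mm behind its point. x: squarely at the rail; y: along the rail, away from the 50 mm tall steel end block at the rail's right (-y) end. Stop is set when stop_tip has y = 0 here. A like tab with a square end, 60 to 160 mm to either side, is not the mark.
- stop_tip (a point): Tip of the steel pointer on the side of the sliding stop, 8 mm clear of the tab's point when set. The stop is a steel saddle, 70 mm along the rail x 50 mm, top 60 mm above the table; it slides with about 5 N friction and stays where left. It starts 50 to 270 mm from the tab, on the end block's side, and can go 80 mm beyond the tab. Axes as the tab's.
- grip_mid (a point): Point to grasp on the upright black plastic grip on top of the stop: 22 mm thick along the rail, 32 mm across, 52 mm tall on an 8 mm foot. The point is on its centre line, 23 mm below its top, 96 mm above the table, 36 mm above the stop. Grasp from above, fingers closing along the rail. Axes as the tab's; in x 53 mm beyond stop_tip.
- grip (a joint): Play of the grip in the stop, in m: grip_mid minus stop_tip along the tab's y. -0.006: play taken up towards the end block (the grip draws the stop that way); +0.006: taken up the other way (the grip pushes it away from the end block). In between the grip moves easily (0.6 N) and the stop stays still. Stays where left.

How it is judged:
On the way:
1. the stop's pointer has gone at least 30 mm past the pointed tab, on the side away from the end block (y of stop_tip in the frame of pointed_tab above 0.03 m), for 0.1 s.
At the end, for the whole second after the job is handed in: The stop is left with its pointer within 10 mm of the pointed tab's point along the rail, and the grip's play is taken up towards the end block (joint grip below -0.002, of a range of -0.006 to 0.006) (y of stop_tip in the frame of pointed_tab between -0.01 and 0.01 m and value of joint grip below -0.002 m); the robot touches nothing.
It also fails if it takes over 40 s, if anything falls off the work surface, if the arm or the gripper's body presses on something with over 40 N, if the wrist force passes 120 N, or if a joint passes its speed limit or range.

## Working session

There is one attempt and no reset: what is moved stays moved. The work goes in short steps, Python scripts to look and compute and a tool call to move; the robot and the scene stay as the last step left them, time stands still between calls to the robot, and variables do not carry over. Pictures are saved under pics/ and viewed, at most 10 in all, crops included, and the job is handed in when it is done.

Besides the shell and the picture viewer there is one more tool, called after "Request:" as a command line: name --pt "numbers of a row" for each row, then --argument value for the rest. carry_out: Moves the arm, as the interface text tells. Its arguments: {"type":"object","properties":{"moves":{"type":"array","items":{"type":"array","items":{"type":"number"}}},"fingers":{"type":"number"},"force":{"type":"number"}},"required":["moves"]}

```bash
mkdir -p pics; cat > h.py <<'E'
import numpy as np, cv2
from scipy.spatial.transform import Rotation as R
from bench import read_state, viewer, r
def cam(n):
    c=viewer.camera(n); c['R']=R.from_quat(c['orientation']).as_matrix(); return c
def cloud(c):
    z=c['range_z']; v,u=np.indices(z.shape)
    p=np.stack([(u-c['cx'])/c['fx']*z,(v-c['cy'])/c['fy']*z,z],-1)
    return p@c['R'].T+np.array(c['xyz'])
def save(c,n): cv2.imwrite('pics/'+n,c['pixels'][...,::-1])
def ray(c,u,v,h):
    d=c['R']@np.array([(u-c['cx'])/c['fx'],(v-c['cy'])/c['fy'],1]); o=np.array(c['xyz'])
    return o+d*(h-o[2])/d[2]
E
python3 - <<'E'
from h import *
c=cam('top');save(c,'top.png');np.save('top.npy',c,allow_pickle=True)
print(c['xyz'],c['orientation'],c['fx'])
c=cam('side');save(c,'side.png');np.save('side.npy',c,allow_pickle=True)
s=read_state();print(s['ee_pos'],s['eef_rot'],s['width'],r.finger_overhang,s['time'])
E
```

```text
[ 5.13110856e-01 -6.53290492e-04  7.84268424e-01] [ 0.70885322 -0.70518065  0.00544104 -0.01475703] 442.45912321796106
[0.19223765 0.59435406 0.23582317] [ 1.55755788e-01  9.87795377e-01 -6.50202365e-04 -6.59893815e-05] 0.08721439353533225 0.014 0.1
```

View pics/top.png

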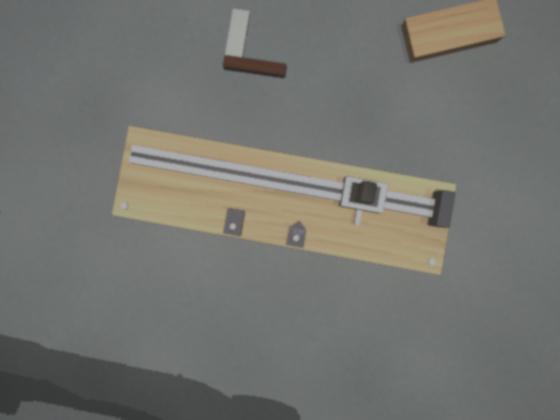

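View pics/side.png

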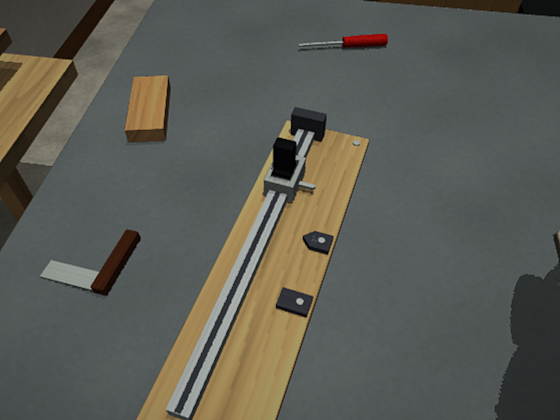

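The top view shows the pointed tab with its point near (299,221), the square tab at (234,222), the stop at (364,194) with its pointer tip at (358,224), the grip at about (370,193) and the end block at (442,209). The side view agrees, with the pointed tab at (318,241) between the stop and the square tab.

```bash
cat > m.py <<'E'
from h import *
def axis(P,px,h):  # minAreaRect of plywood
    pass
def measure(c):
    P=cloud(c); g=c['pixels'].astype(int); H=P[...,2]
    hsv=cv2.cvtColor(c['pixels'],cv2.COLOR_RGB2HSV)
    out={}
    reg=np.zeros(H.shape,bool); reg[120:280,105:465]=True
    ob=(H>.009)&(H<.2)&reg
    rc=cv2.minAreaRect(P[ob][:,:2].astype(np.float32)); b=cv2.boxPoints(rc)
    e=b[1]-b[0]; e2=b[2]-b[1]; y=e if np.linalg.norm(e)>np.linalg.norm(e2) else e2
    y=y/np.linalg.norm(y); y=y*np.sign(y[1]); x=np.array([y[1],-y[0]])
    out['base']=rc; out['y']=y; out['x']=x
    return P,H,hsv,out
E
python3 - <<'E'
from m import *
c=np.load('top.npy',allow_pickle=True).item()
P,H,hsv,o=measure(c); x,y=o['x'],o['y']; print(o,np.degrees(np.arctan2(y[1],y[0])))
S=P[...,:2]@x; T=P[...,:2]@y
def st(n,m): print(n,m.sum(),'x',np.percentile(S[m],[1,50,99]).round(4),'y',np.percentile(T[m],[1,50,99]).round(4),'z',np.percentile(H[m],[5,50,95]).round(4))
reg=np.zeros(H.shape,bool); reg[120:280,105:465]=True
# rail direction check: grey rail pixels
st('grip top',(H>.11)&(H<.13)&reg); st('stop top',(H>.055)&(H<.066)&reg)
dark=(hsv[...,2]<95)&reg
tb=np.zeros_like(reg); tb[212:255,280:312]=True
m=(dark&tb)
cs,_=cv2.findContours(m.astype(np.uint8),cv2.RETR_EXTERNAL,cv2.CHAIN_APPROX_NONE)
k=max(cs,key=cv2.contourArea)[:,0]
q=np.array([ray(c,u,v,.028)[:2] for u,v in k]); qs,qt=q@x,q@y
i=qs.argmax(); body=qs<qs.max()-.02
print('tab tip',k[i],qs[i],qt[i],'body y',qt[body].min(),qt[body].max(),'mid',(qt[body].min()+qt[body].max())/2,'back',qs.min())
# pointer
pt=np.zeros_like(reg); pt[208:232,345:372]=True
m=pt&(hsv[...,1]<70)&(hsv[...,2]>100)
vv,uu=np.nonzero(m); st('pointer',m); 
q=np.array([ray(c,u,v,np.median(H[m]))[:2] for u,v in zip(uu,vv)]); print('ptr tip',q@x.T and 0 if 0 else (q@x).min(),np.median(q@y), vv.max())
big=cv2.resize(c['pixels'][160:270,210:470],None,fx=3,fy=3,interpolation=cv2.INTER_CUBIC)
cv2.imwrite('pics/crop.png',big[...,::-1])
s=read_state(); Rm=R.from_quat(s['eef_rot']).as_matrix(); print(Rm.round(3))
E
```

```text
{'base': ((0.5471562147140503, 0.0004990696907043457), (0.5806913375854492, 0.16038168966770172), 80.0628890991211), 'y': array([0.1725672, 0.9849977], dtype=float32), 'x': array([ 0.9849977, -0.1725672], dtype=float32)} 80.06288
grip top 316 x [0.5527 0.5682 0.5838] y [-0.0413 -0.0298 -0.0196] z [0.1148 0.118  0.1201]
stop top 989 x [0.54   0.5652 0.5969] y [-0.1733 -0.0515 -0.0004] z [0.0569 0.0596 0.0656]Traceback (most recent call last):
  File "<stdin>", line 13, in <module>
ValueError: max() iterable argument is empty
```

```bash
cat > t.py <<'E'
from m import *
def tabptr(c,x,y,tbox=(205,255,278,318),pbox=(208,232,345,372),hp=None):
    hsv=cv2.cvtColor(c['pixels'],cv2.COLOR_RGB2HSV); H=cloud(c)[...,2]
    a,b,d,e=tbox; m=np.zeros(H.shape,np.uint8)
    m[a:b,d:e]=(hsv[a:b,d:e,2]<125)&(H[a:b,d:e]>.015)
    cs,_=cv2.findContours(m,cv2.RETR_EXTERNAL,cv2.CHAIN_APPROX_NONE)
    k=max(cs,key=cv2.contourArea)[:,0]
    q=np.array([ray(c,u,v,.028)[:2] for u,v in k]); qs,qt=q@x,q@y
    body=qs<qs.max()-.018
    print('tab tip px',k[qs.argmax()],'s,t',qs.max(),qt[qs>qs.max()-.002].mean(),'body',qt[body].min(),qt[body].max(),(qt[body].min()+qt[body].max())/2,'back',qs.min())
    a,b,d,e=pbox; m=np.zeros(H.shape,bool); m[a:b,d:e]=(hsv[a:b,d:e,1]<70)&(hsv[a:b,d:e,2]>100)
    if m.any():
        h=np.median(H[m]) if hp is None else hp
        vv,uu=np.nonzero(m); q=np.array([ray(c,u,v,h)[:2] for u,v in zip(uu,vv)])
        print('ptr n',m.sum(),'z',h,'tip s',(q@x).min(),'t',np.median(q@y))
E
python3 - <<'E'
from t import *
c=np.load('top.npy',allow_pickle=True).item()
P,H,hsv,o=measure(c); tabptr(c,o['x'],o['y'])
print(hsv[236,286:310,2],hsv[210:250,292,2])
m=np.zeros(H.shape,bool);m[140:215,130:435]=True
m&=(hsv[...,1]<50)&(hsv[...,2]>130)
print('rail dir',np.degrees(np.arctan2(*cv2.fitLine(P[m][:,:2].astype(np.float32),cv2.DIST_HUBER,0,.01,.01).ravel()[[1,0]])),m.sum(),P[m][:,2].mean())
big=cv2.resize(c['pixels'][160:270,210:470],None,fx=3,fy=3,interpolation=cv2.INTER_CUBIC)
cv2.imwrite('pics/crop.png',big[...,::-1])
s=read_state(); Rm=R.from_quat(s['eef_rot']).as_matrix(); print(Rm.round(3))
E
```

```text
tab tip px [299 222] s,t 0.504979821821507 0.06223233457966133 body 0.04796853848030896 0.07678790948235804 0.0623782239813335 back 0.4641264374083254
ptr n 201 z 0.034489734486280454 tip s 0.5135013630232208 t -0.035585425678919924
[152 134 113 102 100 100 107 128 150 162 165 161 145 123 107 101 100 102
 116 142 161 168 169 169] [168 167 166 168 170 170 170 170 169 170 170 170 166 159 145 127 111 105
 107 107 106 105 104 103 103 103 107 113 115 112 106 101 101 101 105 120
 140 143 130 120]
rail dir 80.290886 4912 0.041168698495139246
[[-0.951  0.308 -0.   ]
 [ 0.308  0.951 -0.001]
 [-0.    -0.001 -1.   ]]
```

View pics/crop.png

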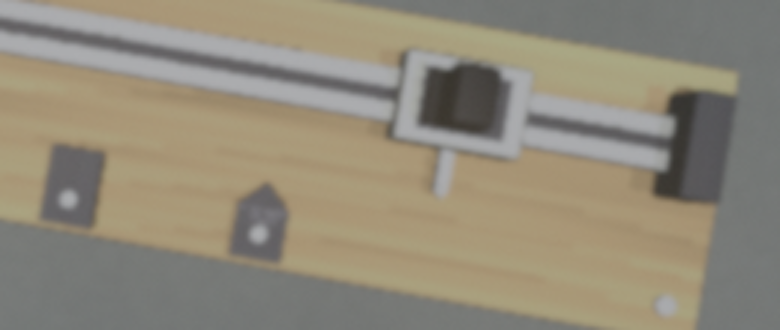

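The crop confirms the pointed tab with its apex at about (265,183), the square tab on the left at (72,185), and the stop's pointer tip at about (440,195). I'm turning the tool to the rail and moving over the grip.

Request:
carry_out --pt "-0.8 -0.8 0 0 0 -0.5" --pt "-0.8 -0.8 0 0 0 -0.5" --pt "-0.8 -0.9 0 0 0 0" --pt "-0.8 -0.9 0 0 0 0" --pt "-0.8 -0.9 0 0 0 0" --pt "-0.8 -0.9 0 0 0 0" --pt "-0.8 -0.9 0 0 0 0" --pt "-0.8 -0.9 0 0 0 0" --pt "-0.8 -0.9 0 0 0 0" --pt "-0.8 -0.9 0 0 0 0" --pt "-0.8 -0.9 0 0 0 0" --pt "-0.8 -0.9 0 0 0 0" --pt "-0.8 -0.9 0 0 0 0" --pt "-0.8 -0.9 0 0 0 0" --pt "-0.4 -0.9 0 0 0 0" --pt "-0.2 -0.9 0 0 0 0" --pt "0 -0.9 0 0 0 0" --pt "0 0 0 0 0 0" --pt "0 0 0 0 0 0" --fingers 60

```text
time: 2.48
ee_pos: [0.5451, -0.0858, 0.2363]
eef_rot: [0.086, 0.996, 0.0, -0.0]
ft_force: [-1.0, -0.1, 0.1]
width: 0.0604
grip_force: 0.0
```

```bash
cat > go.py <<'E'
from h import *
a=np.radians(80.2); y=np.array([np.cos(a),np.sin(a)]); x=np.array([y[1],-y[0]])
def where():
    s=read_state(); p=np.array(s['ee_pos']); Rm=R.from_quat(s['eef_rot']).as_matrix()
    print('t',s['time'],'s',p[:2]@x,'t',p[:2]@y,'z',p[2],'yaw',np.degrees(np.arctan2(Rm[1,1],Rm[0,1])),'tilt',Rm[:,2].round(3),'F',np.round(s['ft_force'],2),s['width'],s['grip_force'])
    return p,Rm
E
python3 - <<'E'
from go import *
p,Rm=where()
t=.566*x+-.030*y
print('units',(Rm.T@(np.array([*t,.091])-p)/.04).round(2))
c=cam('wrist'); save(c,'w1.png')
P=cloud(c);m=(P[...,2]>.110)&(P[...,2]<.130); q=P[m][:,:2]; print(m.sum(),np.percentile(q@x,[1,50,99]),np.percentile(q@y,[1,50,99]))
E
```

```text
t 2.475 s 0.5517504328220393 t 0.0082525660361146 z 0.2362628185795958 yaw 80.10912099516003 tilt [-0.     0.001 -1.   ] F [-1.   -0.13  0.08] 0.060381079331414775 0.0
units [-0.36 -0.96  3.63]
1109 [0.55030439 0.56423143 0.5806559 ] [-0.04235474 -0.0311137  -0.02072442]
```

View pics/w1.png

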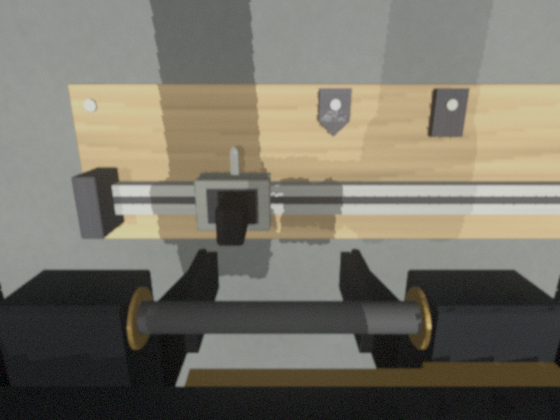

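The wrist view has the grip at about (232,222), the pointer tip at (234,150) and the pointed tab's point at (334,135). The grip matches the top-view position to within 2 mm, so I'll lower and grasp it.

Request:
carry_out --pt "-0.35 -0.98 0 0 0 0" --pt "0 0 0 0 0 0" --pt "0 0 0.9 0 0 0" --pt "0 0 0.9 0 0 0" --pt "0 0 0.9 0 0 0" --pt "0 0 0.5 0 0 0" --pt "0 0 0.4 0 0 0" --pt "0 0 0 0 0 0" --pt "0 0 0 0 0 0"

```text
time: 3.65
ee_pos: [0.5528, -0.1274, 0.0934]
eef_rot: [0.086, 0.996, 0.0, 0.001]
ft_force: [1.1, -0.4, 0.0]
width: 0.06
grip_force: 0.0
```

Request:
carry_out --pt "0 0 0 0 0 0" --pt "0 0 0 0 0 0" --pt "0 0 0 0 0 0" --pt "0 0 0 0 0 0" --pt "0 0 0 0 0 0" --pt "0 0 0 0 0 0" --fingers 0 --force 25

```text
time: 4.4
ee_pos: [0.5522, -0.1275, 0.0925]
eef_rot: [0.086, 0.996, 0.0, -0.0]
ft_force: [-0.9, 0.3, 0.3]
width: 0.0218
grip_force: 25.0
```

```bash
python3 -c "
from go import *
where()"
```

```text
t 4.4 s 0.565816923663176 t -0.03169377154035816 z 0.09252391806955812 yaw 80.08036539732677 tilt [-0.  0. -1.] F [-0.94  0.28  0.31] 0.021813564985263826 25.000109556131065
```

Request:
carry_out --pt "0 0.15 0 0 0 0" --pt "0 0.25 0 0 0 0" --pt "0 0.25 0 0 0 0" --pt "0 0.25 0 0 0 0" --pt "0 0.25 0 0 0 0" --pt "0 0.25 0 0 0 0" --pt "0 0.25 0 0 0 0" --pt "0 0.25 0 0 0 0" --pt "0 0.25 0 0 0 0" --pt "0 0.25 0 0 0 0" --pt "0 0.25 0 0 0 0" --pt "0 0.25 0 0 0 0" --pt "0 0.25 0 0 0 0" --pt "0 0.25 0 0 0 0" --pt "0 0.25 0 0 0 0" --pt "0 0.1 0 0 0 0" --pt "0 0.1 0 0 0 0" --pt "0 0 0 0 0 0" --pt "0 0 0 0 0 0" --pt "0 0 0 0 0 0"

```text
time: 6.9
ee_pos: [0.5787, 0.024, 0.0926]
eef_rot: [0.087, 0.996, 0.0, 0.0]
ft_force: [-0.3, -3.6, 1.4]
width: 0.0218
grip_force: 25.0
```

```bash
python3 - <<'E'
from go import *
where()
for n in('top','side','wrist'):
    c=cam(n); save(c,n+'2.png'); np.save(n+'2.npy',c,allow_pickle=True)
a,b=[cv2.imread(f'pics/{n}2.png') for n in('top','side')]
cv2.imwrite('pics/both.png',cv2.resize(np.hstack([a[120:300,100:400],b[180:360,180:480]]),(800,240)))
E
```

```text
t 6.9 s 0.5661614757947141 t 0.12216499506236463 z 0.09256425730760032 yaw 80.07250428530503 tilt [ 0.  0. -1.] F [-0.33 -3.6   1.43] 0.02177159055604139 25.00027210218832
```

View pics/both.png

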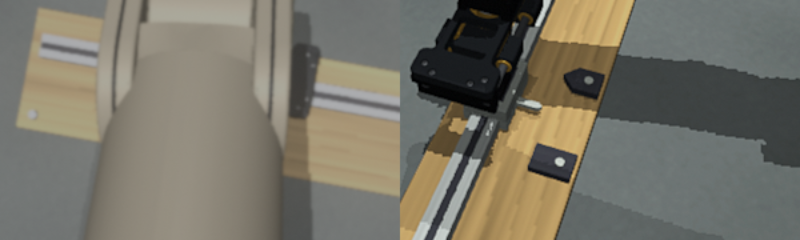

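View pics/wrist2.png

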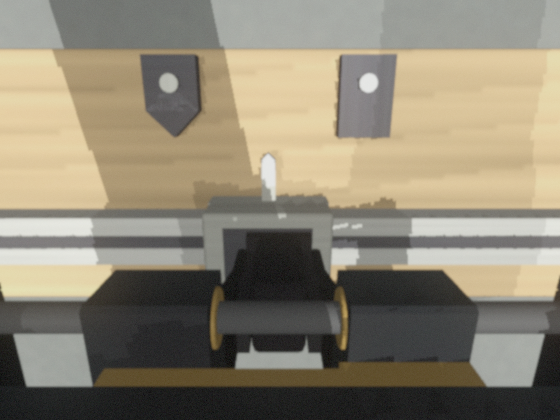

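Side view: the pointer has gone past the pointed tab and sits short of the square one. Wrist view: the pointer tip is at (268,154) and the tab's point at (176,136). Next I measure the remaining distance in this view.

```bash
cat > wm.py <<'E'
from go import *
def wm(c,tp,pp):
    H=cloud(c)[...,2]
    hs=[np.median(H[v:v+6,u-2:u+3]) if k else np.median(H[v-8:v-2,u-2:u+3]) for k,(u,v) in enumerate((tp,pp))]
    a,b=ray(c,*tp,hs[0])[:2],ray(c,*pp,hs[1])[:2]
    print('heights',hs,'tab',a@x,a@y,'tip',b@x,b@y,'d',(b-a)@y)
E
python3 - <<'E'
from wm import *
c=np.load('wrist2.npy',allow_pickle=True).item()
wm(c,(176,136),(268,154))
H=cloud(c)[...,2]; print(np.median(H[165:185,266:271]))
for v in (70,95):  # tab sides
    row=c['pixels'][v,120:220].sum(-1); print(v,ray(c,142,v,.028)[:2]@y,ray(c,199,v,.028)[:2]@y)
E
```

```text
heights [np.float64(0.027804860191259745), np.float64(0.03451237732177859)] tab 0.5051568082108031 0.061800348790840266 tip 0.5147080754044553 0.1151640510100751 d 0.05336370221923483
0.03470676810432208
70 0.04624355961131717 0.07756552031571906
95 0.04475435600910926 0.07668436392922512
```

Request:
carry_out --pt "0 -0.1 0 0 0 0" --pt "0 -0.2 0 0 0 0" --pt "0 -0.2 0 0 0 0" --pt "0 -0.2 0 0 0 0" --pt "0 -0.2 0 0 0 0" --pt "0 -0.2 0 0 0 0" --pt "0 -0.2 0 0 0 0" --pt "0 -0.15 0 0 0 0" --pt "0 0 0 0 0 0" --pt "0 0 0 0 0 0" --pt "0 0 0 0 0 0"

```text
time: 8.43
ee_pos: [0.5686, -0.0335, 0.0925]
eef_rot: [0.087, 0.996, -0.0, -0.0]
ft_force: [-0.5, -0.2, 0.8]
width: 0.022
grip_force: 25.0
```

```bash
python3 - <<'E'
from wm import *
where(); c=cam('wrist'); save(c,'w3.png'); np.save('wrist3.npy',c,allow_pickle=True)
E
```

```text
t 8.425 s 0.5660287577251476 t 0.0637369839477302 z 0.0925371641113042 yaw 80.05935322096514 tilt [-0.    -0.001 -1.   ] F [-0.46 -0.23  0.83] 0.021989451146737483 25.00020045787096
```

View pics/w3.png

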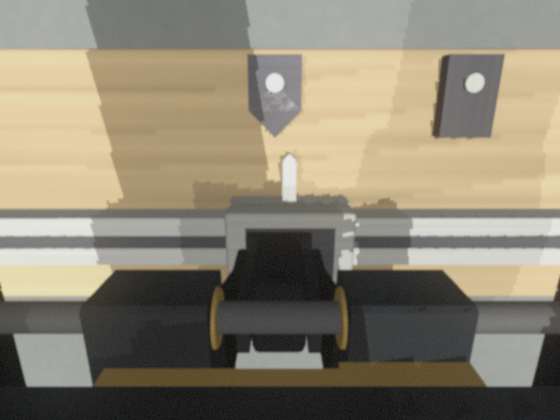

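The pointer tip is at (289,154) and the tab's point at (275,136), which leaves about 8 mm. The play has been taken up towards the end block.

Request:
carry_out --pt "0 -0.1 0 0 0 0" --pt "0 -0.1 0 0 0 0" --pt "0 0 0 0 0 0" --pt "0 0 0 0 0 0" --pt "0 0 0 0 0 0"

```text
time: 9.1
ee_pos: [0.5674, -0.0405, 0.0925]
eef_rot: [0.086, 0.996, 0.0, 0.0]
ft_force: [1.4, 4.7, 0.8]
width: 0.0218
grip_force: 25.0
```

```bash
python3 - <<'E'
from wm import *
where(); c=cam('wrist'); save(c,'w4.png'); np.save('wrist4.npy',c,allow_pickle=True)
E
```

```text
t 9.1 s 0.566017249432934 t 0.05664175770310383 z 0.09254073637895593 yaw 80.09980981548566 tilt [ 0.  0. -1.] F [1.41 4.74 0.84] 0.02184632506942581 25.000274861231446
```

View pics/w4.png

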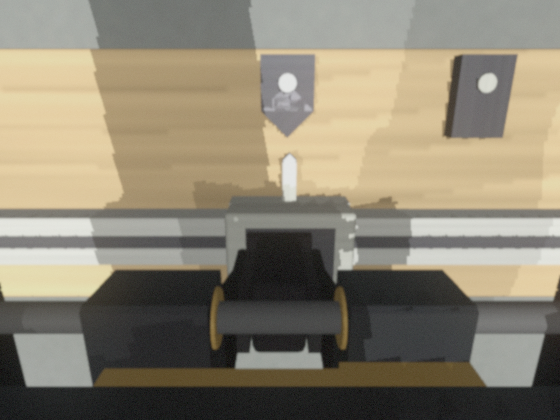

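The tip is at (290,154) and the tab's point at (287,136), so they line up to about 1 mm. I'm letting go and lifting off.

Request:
carry_out --pt "0 0 0 0 0 0" --pt "0 0 0 0 0 0" --pt "0 0 0 0 0 0" --pt "0 0 0 0 0 0" --pt "0 0 0 0 0 0" --pt "0 0 -0.3 0 0 0" --pt "0 0 -0.7 0 0 0" --pt "0 0 -0.8 0 0 0" --pt "0 0 -0.8 0 0 0" --pt "0 0 -0.6 0 0 0" --pt "0 0 0 0 0 0" --pt "0 0 0 0 0 0" --fingers 60

```text
time: 10.65
ee_pos: [0.5671, -0.0409, 0.2203]
eef_rot: [0.086, 0.996, 0.0, -0.0]
ft_force: [-0.0, -0.7, -0.1]
width: 0.0599
grip_force: 0.0
```

```bash
python3 - <<'E'
from wm import *
where(); c=cam('wrist'); save(c,'w5.png'); np.save('wrist5.npy',c,allow_pickle=True)
P=cloud(c);m=(P[...,2]>.110)&(P[...,2]<.130); q=P[m][:,:2]; print('grip',m.sum(),np.percentile(q@x,[1,50,99]),np.percentile(q@y,[1,50,99]))
E
```

```text
t 10.65 s 0.5657448107870777 t 0.056217453208936646 z 0.2202896207604985 yaw 80.07738843538567 tilt [-0.  0. -1.] F [-0.04 -0.66 -0.11] 0.05986926157989084 0.0
grip 1281 [0.55058675 0.56458878 0.58169244] [0.04515776 0.05546658 0.06645755]
```

View pics/w5.png

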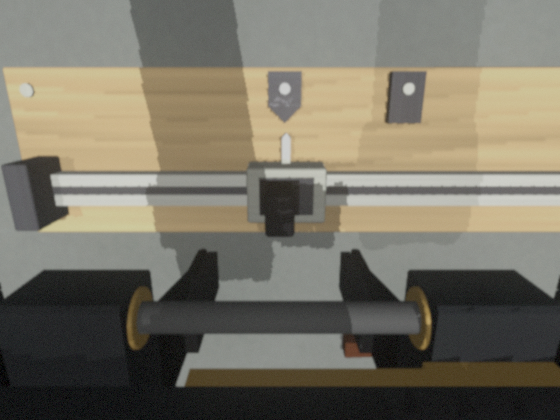

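The tip at (286,134) lines up with the tab's point at (285,123). The grip sits about 6 mm to the end-block side of the pointer (t 0.0555 against about 0.062), and the arm is clear.

```bash
python3 -c "
from bench import r
print(r.close_job())"
```

```text
the job is handed in; nothing more can be done
None
```

The stop is set to the pointed tab, with its pointer within about 1 mm of the tab's point in the camera view, the play taken up towards the end block and the gripper clear; the job is handed in at about 10.7 s, and no verdict was returned.

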